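# Shut the tool chest on the garage bench

## Robot

A 6-joint arm with a two-finger parallel gripper is mounted at the origin on the work surface. World frame = base frame: x ahead of the robot, y to its left, z up, the work surface at z = 0. Lengths are in m, angles in rad, forces in N, time in s.
With the tool pointing down it reaches from about 0.35 to 0.975 m from the base axis. Payload 4.9 kg.
Tool frame: the origin (TCP) lies midway between the tips of the shut fingers; the grasp point (between the pads) lies 19 mm behind it; z points along the fingers, y is the line along which they close (so a half turn about z gives the same grasp; the last joint's range is limited). The gripper opens to 85 mm and grips with 20 to 120 N. Pads are 22 mm wide; open, the fingers measure 114 mm over their backs; the gripper's body (76 mm by 85 mm) begins 54 mm behind the grasp point. The pads swing forward as they close: fully open they stand 13 mm farther back than shut.
Start: joints at [-1.416, 0.053, 1.613, -0, 1.476, -0.119], TCP at [0.169, -0.602, 0.231] pointing down, gripper open.
Joint ranges: [-3.01, 3.01], [-1.01, 2.22], [0.06, 2.58], [-1.02, 4.17], [0.09, 2.62], [-3.14, 3.14]. Speed limits (rad/s): [2.57, 2.57, 3.14, 3.14, 3.14, 3.14].

## Interface

Orientations are given as a unit quaternion [x, y, z, w].
In Python, from bench import arm gives the robot as it stands.
- The arm moves only by the tool servo_tool, never from a script. Its argument "targets" is a list of rows, each a list of 5 numbers: the finger opening in m, from 0 to 0.0854, then the shift along the tool's x, y, z in m, then the turn about the tool's z in rad. In form: [[gripper, dx, dy, dz, twist], ...]. A call has 1 to 20 rows; each row is the pose to reach, as a shift and turn from the pose commanded when the call began, along the tool's axes at that moment; what a row does not reach only later rows make up. A row lasts 1/8 s, in which the tool goes at most 62.5 mm and 10.7 degrees, less where a joint would pass 70% of its speed; a pose out of reach is approached as far as the arm can. A call with a gripper value outside its range is refused whole. The fingers move at their own pace and stop on an object; "force" is the grip in N (left out, the last holds). Time passes only in rows, so rows that repeat a pose let the fingers close. It gives the time, the measured TCP pose, the force, the opening and the grip force at its end, in the units of the state.
- arm.get_state(): the state, without advancing time (a new reading comes with each control period).
- arm.camera(name): name is "scene" or "top" or "wrist"; returns (picture, depth): 420x560x3 uint8, blue, green, red; 420x560 float32, m along the optical axis (not along the pixel's ray), 0 where there is no reading.
- arm.get_calibration(name): a dict with "intrinsics" (3x3 intrinsics, pixels), "extrinsics" (4x4, takes a point from camera to world coordinates). Camera axes: x right, y down, z forward; pixel columns grow to the right and rows downward; lengths in m; the calibration is good to about 2 mm. A picture is of the moment at which its call begins: read the wrist's pose just before it. get_calibration takes no time and is no camera call; for the wrist camera it gives the pose at the moment of the call.
- arm.hand_in(): hands the job in; it is judged then, once.
The state is a dict: "clock": time; "joint_positions": joint angles; "joint_velocities": joint speeds; "joint_torque": joint torques, N m; "eef_pos": TCP position; "eef_rot": TCP orientation; "ft_force": force on the tool from outside, world axes, zero at the start; "wrist_torque": the same for the moment, N m; "opening": finger opening in m; "grip_force": force on a finger pad.
Only numpy, scipy, OpenCV 4.12 (cv2) and the standard library are available. Lean on these libraries where they do the work, as an engineer would, in place of code of your own. Each camera call takes 0.05 s, during which the arm holds its last target. There are 200 camera calls.

## Task

Close up the white tool chest on the bench using only pushes of the fingertips: first push both open drawers fully home, then press the raised lid gently down until it is fully shut, without slamming it. Do not pull the drawers or the lid farther open, and leave the mug, the spray can and the jar standing where they are.

Things in the scene. Friction and masses are not known exactly. Their poses are not given: they have to be found in the camera images.
- chest: White steel tool chest, fixed: case 160 mm deep (x), 360 wide (y), 95 high; two drawers side by side, above them a tray with a hinged lid. Origin: centre of its underside, on the bench. x points from the drawer fronts (robot side) to the back, y to the left seen from the robot, z up; turned up to 0.3 rad. Case front at x = -80 mm; top of the shut lid at z = 101 mm.
- drawer_left (a joint): How far the left (+y) drawer stands open, m: 0 shut, grows as it comes out along the chest's -x; starts 0.03 to 0.085, stops at 0 and 0.11 are firm. Slides with about 2 N of friction (plus 6 N per m/s); no spring or catch, stays where it is left.
- drawer_right (a joint): The same for the right (-y) drawer.
- drawer_left_front (a point): Centre of the outer face of the left drawer's front, 36 mm above the bench. Flat white front 170 mm wide, 52 high (10 to 62 mm above the bench); a steel pull strip 70 mm wide stands out 8 mm at 22 to 30 mm above the bench. Axes as the chest's. Shut, it is at x = -92 mm, y = +88.5 mm in the chest's frame, the foremost part of the chest but for the strip.
- drawer_right_front (a point): The same for the right drawer's front; shut, at x = -92 mm, y = -88.5 mm in the chest's frame.
- lid (a joint): Lid angle in rad: 0 shut and level, grows as the front edge lifts; starts 0.95 to 1.3, stop at 1.6. Its stiff hinge (0.6 N m of friction, against a lid weight of 0.35 kg) holds it at any angle, so that it must be pressed all the way down; firm stop at 0.
- lid_hinge (a point): Middle of the lid's hinge line, at the back top edge of the case: x = +80 mm, y = 0, z = 95 mm in the chest's frame. The hinge line runs along the chest's y. This point's axes turn with the lid; shut, they are the chest's.
- lid_edge (a point): Middle of the lid's free edge, on its outer (upper) face. Lid: flat white plate, 168 mm from hinge line to free edge, 364 mm wide, 6 mm thick (underside through the hinge line), a lip 7 mm down along the free edge, no handle. The free edge is at the front when shut. Axes turn with the lid.
- mug: White mug, loose, 80 mm across, 95 mm high, with a handle; stands beside the chest. Origin: centre of its foot.
- spray_can: Aluminium spray can, loose, 60 mm across, 170 mm high; stands beside the chest. Origin: centre of its foot.
- jar: Glass jar with a steel cap, loose, 68 mm across, 85 mm high; stands beside the chest. Origin: centre of its foot.
Things that resemble listed ones, but are neither listed nor needed, are in the scene too. There is more than one size of the spray_can; the one meant has the size given above. Leave any green or purple look-alike of the jar alone.

How it is judged:
By the outcome, as a careful person would: the job done as asked, in the order asked, and still so for the second after the job is handed in, with the robot touching nothing.
It also fails if it takes over 64 s, if anything falls off the work surface, if the arm or the gripper's body presses on something with over 40 N, if the wrist force passes 120 N, or if a joint passes its speed limit or range.

## Working session

There is one attempt and no reset: what is moved stays moved. The work goes in short steps, Python scripts to look and compute and a tool call to move; the robot and the scene stay as the last step left them, time stands still between calls to the robot, and variables do not carry over. Pictures are saved under pics/ and viewed, at most 10 in all, crops included, and the job is handed in when it is done.

Besides the shell and the picture viewer there is one more tool, called after "Emit:" in YAML: its name, and indented under it one key for each argument. servo_tool: Moves the arm, as the interface text tells. Its arguments: {"type":"object","properties":{"targets":{"type":"array","items":{"type":"array","items":{"type":"number"}}},"force":{"type":"number"}},"required":["targets"]}

```bash
mkdir -p pics
python3 - <<'E'
from bench import arm
import cv2,numpy as np
for n in("scene","top"):
    p,d=arm.camera(n);cv2.imwrite(f"pics/{n}0.png",p);np.save(f"{n}0.npy",d)
    c=arm.get_calibration(n);np.savez(f"{n}c.npz",K=c["intrinsics"],E=c["extrinsics"]);print(n,np.round(c["extrinsics"],3).tolist())
s=arm.get_state();print({k:np.round(v,3).tolist() for k,v in s.items()})
E
```

```text
scene [[0.987, 0.151, -0.05, 0.673], [0.159, -0.94, 0.301, -0.308], [-0.002, -0.306, -0.952, 1.142], [0.0, 0.0, 0.0, 1.0]]
top [[-0.001, -0.996, 0.086, 0.566], [-1.0, 0.001, 0.005, 0.049], [-0.005, -0.086, -0.996, 0.993], [0.0, 0.0, 0.0, 1.0]]
{'clock': 0.1, 'joint_positions': [-1.416, 0.053, 1.614, 0.0, 1.476, -0.119], 'joint_velocities': [0.001, -0.001, -0.002, 0.0, -0.0, 0.0], 'joint_torque': [0.001, -39.491, -37.136, -0.0, 0.004, -0.0], 'eef_pos': [0.169, -0.601, 0.23], 'eef_rot': [0.991, 0.136, -0.0, -0.001], 'ft_force': [-0.205, 0.312, -0.454], 'wrist_torque': [-0.021, -0.001, -0.045], 'grip_force': 0.0, 'opening': 0.085}
```

View pics/scene0.png

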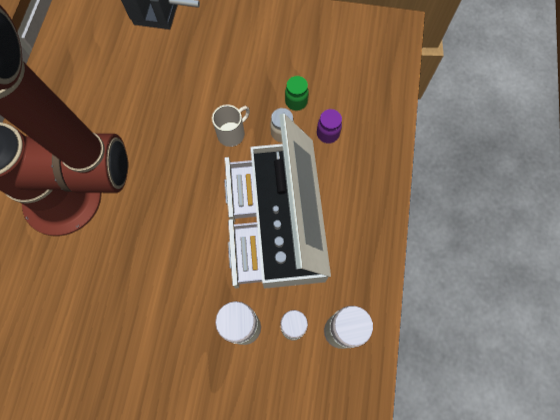

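View pics/top0.png

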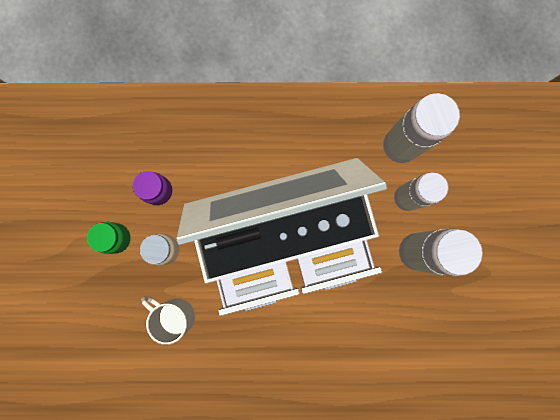

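The scene view shows both drawers open toward the robot, lid up. In the top view, the left drawer front's top edge runs (220,312)–(298,292), the right one (303,291)–(381,270), and the lid's free edge (178,238)–(386,187). The mug (167,322) and the jar (158,249, plain, steel cap) are to the left; the cans are to the right. I need to touch only the chest, so I measure that from depth.

```bash
cat > h.py <<'E'
import numpy as np,cv2
def cloud(n,i=0):
    c=np.load(f"{n}c.npz");d=np.load(f"{n}{i}.npy");K,E=c["K"],c["E"]
    v,u=np.indices(d.shape);P=np.stack([(u-K[0,2])/K[0,0]*d,(v-K[1,2])/K[1,1]*d,d],-1)
    P=P@E[:3,:3].T+E[:3,3];P[d==0]=np.nan;return P
E
python3 - <<'E'
from h import *
import numpy as np
P=cloud("top")
for u,v in[(220,312),(222,312),(258,302),(297,292),(305,290),(340,281),(379,271),(207,281),(379,236),(182,236),(384,186),(280,200),(358,160),(437,115),(430,188),(460,252),(158,249),(167,322)]:
    w=P[v-2:v+3,u-2:u+3].reshape(-1,3);w=w[np.nanargmax(w[:,2])];print((u,v),np.round(w,4))
# lid plane
m=np.zeros(P.shape[:2],np.uint8);cv2.fillPoly(m,[np.array([[195,228],[375,183],[355,168],[195,208]])],1)
Q=P[m>0];c=np.nanmean(Q,0);n=np.linalg.svd((Q-c)[~np.isnan(Q[:,0])],full_matrices=False)[2][2];n*=np.sign(n[2]);print("lid n",n,"c",c,"yaw",np.arctan2(n[1],n[0]),"ang",np.arccos(n[2]))
# drawer front strips: top edges z .055-.07
for lo,hi in((218,298),(305,382)):
    S=P[262:318,lo:hi];k=(abs(S[...,2]-.062)<.006);pts=[]
    for j in range(S.shape[1]):
        r=np.where(k[:,j])[0]
        if len(r):pts.append(S[r[-1],j,:2])
    pts=np.array(pts);f=np.polyfit(pts[:,1],pts[:,0],1);r=pts[:,0]-np.polyval(f,pts[:,1]);pts=pts[abs(r)<.006];f=np.polyfit(pts[:,1],pts[:,0],1)
    print("front",f,"yaw",-np.arctan(f[0]),"y range",pts[:,1].min(),pts[:,1].max(),len(pts))
E
```

```text
(220, 312) [0.4359 0.1633 0.0642]
(222, 312) [0.4359 0.1633 0.0642]
(258, 302) [0.46   0.0876 0.0635]
(297, 292) [0.4762 0.0075 0.0632]
(305, 290) [ 0.4785 -0.0087  0.0667]
(340, 281) [ 0.5027 -0.083   0.0643]
(379, 271) [ 0.5211 -0.1592  0.0652]
(207, 281) [0.505  0.1837 0.0968]
(379, 236) [ 0.5961 -0.1518  0.0959]
(182, 236) [0.5863 0.2103 0.2473]
(384, 186) [ 0.675  -0.1297  0.2475]
(280, 200) [0.6477 0.0415 0.2194]
(358, 160) [ 0.7355 -0.1137  0.1305]
(437, 115) [ 0.795  -0.2315  0.2363]
(430, 188) [ 0.6803 -0.2364  0.1715]
(460, 252) [ 0.5593 -0.2604  0.2374]
(158, 249) [0.5624 0.285  0.087 ]
(167, 322) [0.4133 0.289  0.0094]
lid n [0.86073849 0.23016003 0.45404362] c [0.65943617 0.04326943 0.19544853] yaw 0.26128535490379035 ang 1.0994978089805434
front [-0.26677872  0.47658972] yaw 0.2607069988915412 y range 0.0074699540513644 0.16751087872045836 79
front [-0.26782087  0.47517716] yaw 0.2616796615058428 y range -0.16658961965498467 -0.008677869878010544 77
```

Emit:
servo_tool:
  targets:
    - [0, 0.04, -0.04, 0, 0.012]
    - [0, 0.08, -0.08, 0, 0.012]
    - [0, 0.12, -0.12, 0, 0.012]
    - [0, 0.16, -0.16, 0, 0.012]
    - [0, 0.2, -0.2, 0, 0.012]
    - [0, 0.24, -0.24, 0, 0.012]
    - [0, 0.28, -0.28, 0, 0.012]
    - [0, 0.32, -0.32, 0, 0.012]
    - [0, 0.36, -0.36, 0, 0.012]
    - [0, 0.39, -0.39, 0.01, 0.012]
    - [0, 0.4, -0.41, 0.04, 0.012]
    - [0, 0.4, -0.412, 0.08, 0.012]
    - [0, 0.4, -0.412, 0.12, 0.012]
    - [0, 0.4, -0.412, 0.16, 0.012]
    - [0, 0.4, -0.412, 0.18, 0.012]
    - [0, 0.4, -0.412, 0.188, 0.012]
    - [0, 0.4, -0.412, 0.188, 0.012]

```text
clock: 2.22
eef_pos: [0.4425, -0.0968, 0.0431]
eef_rot: [0.991, 0.131, -0.0, -0.0]
ft_force: [1.1, -0.3, 0.1]
opening: -0.0003
grip_force: 0.0
```

```bash
cat > st.py <<'E'
from bench import arm
import numpy as np
s=arm.get_state();p=np.array(s["eef_pos"]);q=s["eef_rot"];C=np.array([.9661,.2580]);Yv=np.array([-.2580,.9661])
print("t",s["clock"],"chest xyz",np.round([p[:2]@C-.614,p[:2]@Yv+.1235,p[2]],4),"yaw",round(2*np.arctan2(q[1],q[0]),4),"F",np.round(s["ft_force"],2),s["opening"])
E
python3 st.py
```

```text
t 2.225 chest xyz [-0.2115 -0.0842  0.0431] yaw 0.2618 F [ 1.06 -0.35  0.11] -0.00027662884656671485
```

Emit:
servo_tool:
  targets:
    - [0, 0.015, 0.004, 0.001, 0]
    - [0, 0.03, 0.004, 0.001, 0]
    - [0, 0.04, 0.004, 0.001, 0]
    - [0, 0.05, 0.004, 0.001, 0]
    - [0, 0.06, 0.004, 0.001, 0]
    - [0, 0.07, 0.004, 0.001, 0]
    - [0, 0.08, 0.004, 0.001, 0]
    - [0, 0.088, 0.004, 0.001, 0]
    - [0, 0.094, 0.004, 0.001, 0]
    - [0, 0.097, 0.004, 0.001, 0]

```text
clock: 3.48
eef_pos: [0.5377, -0.0755, 0.0423]
eef_rot: [0.991, 0.131, -0.0, -0.0]
ft_force: [-2.3, -0.4, 1.3]
opening: -0.0001
grip_force: 1.1
```

Emit:
servo_tool:
  targets:
    - [0, 0.003, 0, 0, 0]
    - [0, 0.006, 0, 0, 0]
    - [0, 0.008, 0, 0, 0]

```text
clock: 3.85
eef_pos: [0.5452, -0.0735, 0.0422]
eef_rot: [0.991, 0.131, -0.0, -0.0]
ft_force: [-2.3, -1.0, 1.5]
opening: 0.0003
grip_force: 1.0
```

```bash
python3 st.py
```

```text
t 3.85 chest xyz [-0.1063 -0.0882  0.0422] yaw 0.2618 F [-2.29 -0.96  1.51] 0.00029255376942706425
```

Steady 2 N of drawer friction; the stop hasn't been reached yet.

Emit:
servo_tool:
  targets:
    - [0, 0.002, 0, 0, 0]
    - [0, 0.004, 0, 0, 0]
    - [0, 0.005, 0, 0, 0]
    - [0, 0.005, 0, 0, 0]

```text
clock: 4.35
eef_pos: [0.5481, -0.0727, 0.0423]
eef_rot: [0.991, 0.131, -0.003, 0.0]
ft_force: [-10.7, -2.0, 6.9]
opening: -0.0001
grip_force: 5.2
```

```bash
python3 st.py
```

```text
t 4.35 chest xyz [-0.1032 -0.0882  0.0423] yaw 0.2622 F [-10.68  -1.97   6.88] -0.00010306623355837478
```

Emit:
servo_tool:
  targets:
    - [0, 0.002, 0, 0, 0]
    - [0, 0.002, 0, 0, 0]
    - [0, -0.02, 0, 0, 0]
    - [0, -0.05, 0, 0, 0]
    - [0, -0.08, 0, 0, 0]
    - [0, -0.1, -0.03, 0, 0]
    - [0, -0.1, -0.08, 0, 0]
    - [0, -0.1, -0.13, 0, 0]
    - [0, -0.1, -0.165, 0, 0]
    - [0, -0.1, -0.177, 0, 0]
    - [0, -0.1, -0.177, 0, 0]

```text
clock: 5.72
eef_pos: [0.408, 0.073, 0.0426]
eef_rot: [0.991, 0.131, 0.001, 0.0]
ft_force: [0.8, -1.0, -0.4]
opening: -0.0
grip_force: 0.0
```

```bash
python3 st.py
```

```text
t 5.725 chest xyz [-0.201   0.0887  0.0426] yaw 0.2632 F [ 0.78 -1.   -0.37] -2.8209361682109765e-05
```

Emit:
servo_tool:
  targets:
    - [0, 0.015, 0, 0, 0]
    - [0, 0.025, 0, 0, 0]
    - [0, 0.035, 0, 0, 0]
    - [0, 0.045, 0, 0, 0]
    - [0, 0.055, 0, 0, 0]
    - [0, 0.065, 0, 0, 0]
    - [0, 0.075, 0, 0, 0]
    - [0, 0.083, 0, 0, 0]
    - [0, 0.089, 0, 0, 0]
    - [0, 0.093, 0, 0, 0]
    - [0, 0.096, 0, 0, 0]
    - [0, 0.099, 0, 0, 0]
    - [0, 0.101, 0, 0, 0]
    - [0, 0.102, 0, 0, 0]
    - [0, 0.102, 0, 0, 0]

```text
clock: 7.6
eef_pos: [0.5022, 0.0983, 0.0422]
eef_rot: [0.991, 0.131, -0.006, 0.001]
ft_force: [-16.9, -6.0, 13.7]
opening: -0.0003
grip_force: 9.3
```

```bash
python3 st.py
```

```text
t 7.6 chest xyz [-0.1034  0.0889  0.0422] yaw 0.2624 F [-16.92  -6.01  13.72] -0.0002592748322650794
```

Emit:
servo_tool:
  targets:
    - [0, 0.002, 0, 0, 0]
    - [0, 0.002, 0, 0, 0]
    - [0, -0.02, 0, 0, 0]
    - [0, -0.06, 0, 0, 0]
    - [0, -0.08, 0.01, -0.04, 0]
    - [0, -0.08, 0.04, -0.09, 0]
    - [0, -0.08, 0.06, -0.14, 0]
    - [0, -0.08, 0.089, -0.19, 0]
    - [0, -0.08, 0.089, -0.24, 0]
    - [0, -0.08, 0.089, -0.28, 0]
    - [0, -0.08, 0.089, -0.288, 0]

```text
clock: 8.98
eef_pos: [0.4536, -0.0077, 0.3349]
eef_rot: [0.991, 0.131, 0.004, 0.001]
ft_force: [0.5, -0.1, 0.3]
opening: -0.0001
grip_force: 0.0
```

```bash
python3 st.py
python3 - <<'E'
from bench import arm
import cv2,numpy as np
p,d=arm.camera("top");cv2.imwrite("pics/top1.png",p);np.save("top1.npy",d)
E
```

```text
t 8.975 chest xyz [-0.1778 -0.0009  0.3349] yaw 0.2618 F [ 0.47 -0.11  0.25] -0.0001384291970045507
```

View pics/top1.png

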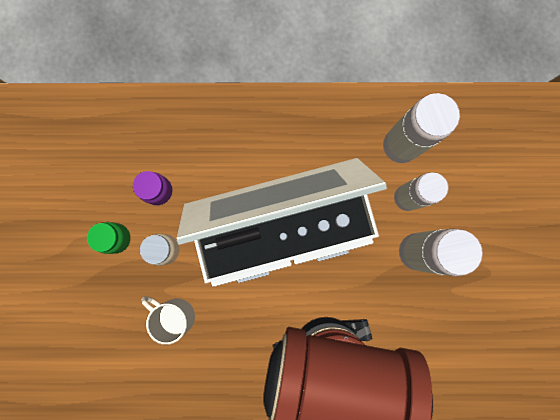

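The drawer fronts now lie in one line against the case, from (212,284) to (380,240), with only the pull strips showing. The lid and the loose items haven't moved. Next I go over the lid edge to just behind its outer face.

Emit:
servo_tool:
  targets:
    - [0, 0.04, 0, 0, 0]
    - [0, 0.09, 0, 0, 0]
    - [0, 0.14, 0, 0, 0]
    - [0, 0.19, 0, 0, 0]
    - [0, 0.22, 0, 0, 0]
    - [0, 0.23, 0, 0.01, 0]
    - [0, 0.23, 0, 0.04, 0]
    - [0, 0.23, 0, 0.07, 0]
    - [0, 0.23, 0, 0.09, 0]
    - [0, 0.23, 0, 0.1, 0]
    - [0, 0.23, 0, 0.1, 0]

```text
clock: 10.4
eef_pos: [0.6736, 0.052, 0.2297]
eef_rot: [0.991, 0.13, -0.0, -0.0]
ft_force: [0.5, -0.0, 0.9]
opening: 0.0001
grip_force: 0.0
```

```bash
python3 st.py
python3 - <<'E'
import numpy as np
for a in np.r_[1.1:0:-0.06,0]: print(round(a,2),np.round([.091-.15*np.cos(a)+.006*np.sin(a), .095+.15*np.sin(a)+.006*np.cos(a)],3))
E
```

```text
t 10.4 chest xyz [ 0.0502 -0.      0.2297] yaw 0.2617 F [ 0.52 -0.04  0.91] 8.373115879092938e-05
1.1 [0.028 0.231]
1.04 [0.02  0.227]
0.98 [0.012 0.223]
0.92 [0.005 0.218]
0.86 [-0.002  0.213]
0.8 [-0.009  0.207]
0.74 [-0.016  0.201]
0.68 [-0.022  0.194]
0.62 [-0.028  0.187]
0.56 [-0.033  0.18 ]
0.5 [-0.038  0.172]
0.44 [-0.042  0.164]
0.38 [-0.046  0.156]
0.32 [-0.049  0.148]
0.26 [-0.052  0.139]
0.2 [-0.055  0.131]
0.14 [-0.057  0.122]
0.08 [-0.058  0.113]
0.02 [-0.059  0.104]
0.0 [-0.059  0.101]
```

Emit:
servo_tool:
  targets:
    - [0, -0.012, 0, 0, 0]
    - [0, -0.022, 0, 0, 0]
    - [0, -0.026, 0, 0.001, 0]
    - [0, -0.03, 0, 0.003, 0]
    - [0, -0.034, 0, 0.005, 0]
    - [0, -0.038, 0, 0.007, 0]
    - [0, -0.042, 0, 0.009, 0]
    - [0, -0.045, 0, 0.012, 0]
    - [0, -0.052, 0, 0.017, 0]
    - [0, -0.059, 0, 0.023, 0]
    - [0, -0.066, 0, 0.029, 0]
    - [0, -0.072, 0, 0.036, 0]
    - [0, -0.078, 0, 0.043, 0]
    - [0, -0.083, 0, 0.05, 0]

```text
clock: 12.15
eef_pos: [0.5932, 0.0305, 0.1797]
eef_rot: [0.991, 0.131, -0.0, -0.0]
ft_force: [1.1, -1.5, 3.5]
opening: 0.0001
grip_force: 1.3
```

```bash
python3 st.py
```

```text
t 12.15 chest xyz [-3.300e-02 -1.000e-04  1.797e-01] yaw 0.2618 F [ 1.07 -1.49  3.52] 0.0001438929484382779
```

Emit:
servo_tool:
  targets:
    - [0, -0.005, 0, 0.008, 0]
    - [0, -0.009, 0, 0.016, 0]
    - [0, -0.013, 0, 0.024, 0]
    - [0, -0.016, 0, 0.032, 0]
    - [0, -0.019, 0, 0.041, 0]
    - [0, -0.021, 0, 0.046, 0]
    - [0, -0.022, 0, 0.05, 0]
    - [0, -0.023, 0, 0.055, 0]
    - [0, -0.024, 0, 0.06, 0]
    - [0, -0.025, 0, 0.064, 0]
    - [0, -0.025, 0, 0.068, 0]
    - [0, -0.026, 0, 0.071, 0]
    - [0, -0.026, 0, 0.074, 0]

```text
clock: 13.78
eef_pos: [0.5687, 0.0238, 0.1062]
eef_rot: [0.991, 0.131, -0.0, 0.0]
ft_force: [0.5, 0.3, 2.1]
opening: 0.0004
grip_force: 1.1
```

```bash
python3 st.py
```

```text
t 13.775 chest xyz [-0.0584 -0.0002  0.1062] yaw 0.2618 F [0.5  0.3  2.14] 0.0004055362346380252
```

Emit:
servo_tool:
  targets:
    - [0, 0, 0, 0.002, 0]
    - [0, 0, 0, 0.004, 0]
    - [0, 0, 0, 0.005, 0]
    - [0, 0, 0, 0.006, 0]
    - [0, 0, 0, 0.007, 0]
    - [0, 0, 0, 0.007, 0]

```text
clock: 14.52
eef_pos: [0.5684, 0.0237, 0.101]
eef_rot: [0.991, 0.131, -0.001, 0.0]
ft_force: [-6.4, -0.5, 11.1]
opening: 0.0004
grip_force: 5.5
```

```bash
python3 st.py
```

```text
t 14.525 chest xyz [-0.0587 -0.0002  0.101 ] yaw 0.262 F [-6.42 -0.45 11.14] 0.0003848615265860124
```

Emit:
servo_tool:
  targets:
    - [0, 0, 0, 0.001, 0]
    - [0, 0, 0, 0.002, 0]
    - [0, 0, 0, 0.002, 0]
    - [0, 0, 0, 0.002, 0]

```text
clock: 15.02
eef_pos: [0.5685, 0.0237, 0.1009]
eef_rot: [0.991, 0.131, -0.001, 0.0]
ft_force: [-10.7, 0.0, 20.1]
opening: 0.0001
grip_force: 10.1
```

Emit:
servo_tool:
  targets:
    - [0, 0, 0, -0.01, 0]
    - [0, 0, 0, -0.04, 0]
    - [0, 0, 0, -0.09, 0]
    - [0, -0.02, 0, -0.14, 0]
    - [0, -0.06, 0, -0.18, 0]
    - [0, -0.1, 0, -0.2, 0]
    - [0, -0.13, 0, -0.2, 0]
    - [0, -0.13, 0, -0.2, 0]

```text
clock: 16.02
eef_pos: [0.4423, -0.0101, 0.2975]
eef_rot: [0.992, 0.13, 0.001, 0.0]
ft_force: [-0.3, -0.4, -1.3]
opening: -0.0001
grip_force: 0.0
```

```bash
python3 - <<'E'
from bench import arm
import cv2,numpy as np
from h import cloud
p,d=arm.camera("top");cv2.imwrite("pics/top2.png",p);np.save("top2.npy",d)
P=cloud("top",2)
for u,v in[(220,255),(300,240),(370,190),(280,215),(230,235)]: print((u,v),np.round(P[v,u],4))
m=np.zeros(P.shape[:2],np.uint8);cv2.fillPoly(m,[np.array([[225,240],[365,200],[355,185],[215,225]])],1)
Q=P[m>0];c=Q.mean(0);n=np.linalg.svd(Q-c,full_matrices=False)[2][2];print(n,c)
E
python3 st.py
```

```text
(220, 255) [0.5545 0.162  0.0999]
(300, 240) [0.5841 0.0027 0.1001]
(370, 190) [ 0.6977 -0.1598 -0.0009]
(280, 215) [0.6342 0.0425 0.0997]
(230, 235) [0.5942 0.1423 0.1008]
t 16.075 chest xyz [-0.1887 -0.0003  0.2971] yaw 0.2611 F [-0.21  0.33 -0.61] -0.00011559225746564879Traceback (most recent call last):
  File "<stdin>", line 8, in <module>
    u, s, vh = gufunc(a, signature=signature)
               ~~~~~~^^^^^^^^^^^^^^^^^^^^^^^^
    raise LinAlgError("SVD did not converge")
numpy.linalg.LinAlgError: SVD did not converge
```

View pics/top2.png

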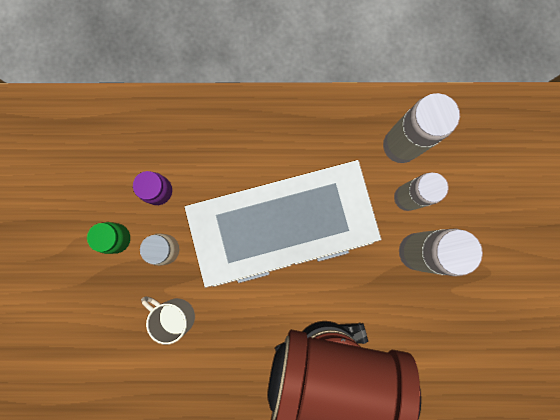

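The lid lies level at about z = 0.100 across its face, with corners at (186,207), (360,161), (380,240) and (205,286). The drawers are shut, and the mug (167,322), jar (158,249) and cans stand where they were. The arm touches nothing, so I hand in.

```bash
python3 -c "
from bench import arm
print(arm.hand_in())"
```

```text
the job is handed in; nothing more can be done
None
```

I pushed both drawers home, then pressed the lid slowly shut; the final top view shows the mug, spray can and jar unmoved, and I handed the job in about 16 s into the 64 s limit.

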